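# Load the orbital shaker with soil extraction flasks

### The job

Load the shaker: carry the three flasks and the square bottle from the yellow tray to the shaker's platform and stand each in the clamp made for it (same size, same colour as its cap), upright and right down on the clamp's base. Set them down gently rather than dropping them, and leave the two beakers that are drying on the tray where they are.

Things in the scene. Friction and masses are not known exactly. Their poses are not given: they have to be found in the camera images.
- flask50_mid (a point): Small milky-white conical flask, base 51 mm across, 90 mm tall, with a round red screw cap 30 mm across over its top 24 mm; the neck below the cap is narrower for 10 mm, then the cone widens. About 90 g. Point: on the axis, half-way up (45 mm above the underside); z up. Stands on the yellow tray (floor 5 mm above the bench).
- flask125_mid (a point): Medium milky-white conical flask, base 67 mm across, 114 mm tall, with a round blue screw cap 36 mm across over its top 24 mm; the neck below the cap is narrower for 10 mm, then the cone widens. About 180 g. Point: on the axis, half-way up (57 mm above the underside); z up. Stands on the yellow tray (floor 5 mm above the bench).
- flask250_mid (a point): Large milky-white conical flask, base 82 mm across, 138 mm tall, with a round yellow screw cap 40 mm across over its top 25 mm; the neck below the cap is narrower for 10 mm, then the cone widens. About 340 g. Point: on the axis, half-way up (69 mm above the underside); z up. Stands on the yellow tray (floor 5 mm above the bench).
- bottle_mid (a point): Milky-white square bottle, 56 x 56 mm in plan, straight sides to 66 mm, sloping shoulders to a neck at 76 mm, 108 mm tall, with a round green screw cap 38 mm across over its top 26 mm. About 160 g. Point: on the axis, half-way up (54 mm above the underside); x and y square to its sides, z up. Stands on the yellow tray (floor 5 mm above the bench).
- clamp50: Red round clamp on the shaker's platform (its top 85 mm above the bench): base sheet 4 mm thick, four upright steel fingers 14 mm wide at its +-x and +-y sides, inner faces 59 mm apart, straight to 30 mm above the platform, then flared out to tips 40 mm above it; red hoop. Origin: centre of the base's underside; z up. Contents rest 4 mm above it.
- clamp125: Blue round clamp on the shaker's platform (its top 85 mm above the bench): base sheet 4 mm thick, four upright steel fingers 14 mm wide at its +-x and +-y sides, inner faces 75 mm apart, straight to 30 mm above the platform, then flared out to tips 40 mm above it; blue hoop. Origin: centre of the base's underside; z up. Contents rest 4 mm above it.
- clamp250: Yellow round clamp on the shaker's platform (its top 85 mm above the bench): base sheet 4 mm thick, four upright steel fingers 14 mm wide at its +-x and +-y sides, inner faces 90 mm apart, straight to 30 mm above the platform, then flared out to tips 40 mm above it; yellow hoop. Origin: centre of the base's underside; z up. Contents rest 4 mm above it.
- clampsq: Green square clamp on the shaker's platform (its top 85 mm above the bench): base sheet 4 mm thick, four upright steel fingers 14 mm wide at its +-x and +-y sides, inner faces 64 mm apart, straight to 30 mm above the platform, then flared out to tips 40 mm above it; green hoop. Origin: centre of the base's underside; z up. Contents rest 4 mm above it. Turn the bottle square to the fingers.
- beaker_a_mid (a point): One clear glass 50 ml beaker drying upside down on the yellow tray among the flasks, 42 mm in diameter, 58 mm tall; a bystander. The point is its centre, half-way up (29 mm).
- beaker_b_mid (a point): Another clear glass 50 ml beaker drying upside down on the yellow tray among the flasks, 42 mm in diameter, 58 mm tall; a bystander. The point is its centre, half-way up (29 mm).
There are look-alikes about, which are no part of the job. What is shaped like the part that bears flask50_mid but brown is not meant.

How it is judged:
By the outcome, as a careful person would: the job done as asked, in the order asked, and still so for the second after the job is handed in, with the robot touching nothing.
It also fails if it takes over 112 s, if anything falls off the work surface, if the arm or the gripper's body presses on something with over 40 N, if the wrist force passes 120 N, or if a joint passes its speed limit or range.

### The arm

A 6-joint arm with a two-finger parallel gripper is mounted at the origin on the work surface. World frame = base frame: x ahead of the robot, y to its left, z up, the work surface at z = 0. Lengths are in mm, angles in rad, forces in N, time in s.
With the tool pointing down it reaches from about 275 to 875 mm from the base axis. Payload 12.5 kg.
Tool frame: the origin (TCP) lies on the centre line of the jaws, within the pads' length; the fingertips stand 8 mm ahead of it and the grasp point (between the pads) lies 11 mm behind it (env.tips_ahead is the distance from the TCP to the fingertips, in mm); z points along the fingers, y is the line along which they close (so a half turn about z gives the same grasp; the last joint's range is limited). The gripper opens to 85 mm and grips with 20 to 120 N. Pads are 22 mm wide; open, the fingers measure 114 mm over their backs; the gripper's body (76 mm by 85 mm) begins 54 mm behind the grasp point. The pads swing forward as they close: fully open they stand 13 mm farther back than shut.
Start: joints at [1.183, 0.351, 1.652, -0, 1.139, -0.085], TCP at [163.975, 524.973, 239.29] pointing down, gripper open.
Joint ranges: [-2.75, 2.75], [-0.79, 2.1], [0.01, 2.65], [-1.57, 4.71], [0.07, 3.14], [-2.87, 2.87]. Speed limits (rad/s): [2.22, 2.22, 2.79, 3.14, 3.14, 3.14].

### API

Orientations are given as a 3x3 rotation matrix whose columns are the frame's x, y, z axes.
In Python, from rig import env gives the robot as it stands.
- The arm moves only by the tool arm_command, never from a script. Its argument "deltas" is a list of rows, each a list of 6 numbers: the shift along the tool's x, y, z in m, then the turn, a rotation vector about the tool's x, y, z in degrees. A call has 1 to 10 rows; each row is the pose to reach, as a shift and turn from the pose commanded when the call began, along the tool's axes at that moment; what a row does not reach only later rows make up. A row lasts 1/12 s, in which the tool goes at most 41.7 mm and 7.16 degrees, less where a joint would pass 70% of its speed; a pose out of reach is approached as far as the arm can. A call with a gripper value outside its range is refused whole. "jaw" is the closure, from 0 (fully open) to 1 (shut), set as the call begins (left out, the last holds). The fingers move at their own pace and stop on an object; "newtons" is the grip in N (left out, the last holds). Time passes only in rows, so rows that repeat a pose let the fingers close. It gives the time, the measured TCP pose, the force, the opening and the grip force at its end, in the units of the state.
- env.sense(): the state, without advancing time (a new reading comes with each control period).
- env.get_image(name): name is "scene" or "side" or "wrist"; returns (picture, depth): 400x640x3 uint8, red, green, blue; 400x640 float32, mm along the optical axis (not along the pixel's ray), 0 where there is no reading.
- env.camera_params(name): a dict with "mtx" (3x3 intrinsics, pixels), "position" and "attitude" of the camera in the world. Camera axes: x right, y down, z forward; pixel columns grow to the right and rows downward; lengths in mm; the calibration is good to about 2 mm. A picture is of the moment at which its call begins: read the wrist's pose just before it. camera_params takes no time and is no camera call; for the wrist camera it gives the pose at the moment of the call.
- env.sign_off(): hands the job in; it is judged then, once.
The state is a dict: "time": time; "joint_pos": joint angles; "joint_vel": joint speeds; "joint_efforts": joint torques, N m; "tcp_pos": TCP position; "tcp_rot": TCP orientation; "force": force on the tool from outside, world axes, zero at the start; "wrist_torque": the same for the moment, N m; "opening": finger opening in mm; "grip_force": force on a finger pad.
Only numpy, scipy, OpenCV 4.12 (cv2) and the standard library are available. Lean on these libraries where they do the work, as an engineer would, in place of code of your own. Each camera call takes 0.05 s, during which the arm holds its last target. There are 200 camera calls.

## Working session

There is one attempt and no reset: what is moved stays moved. The work goes in short steps, Python scripts to look and compute and a tool call to move; the robot and the scene stay as the last step left them, time stands still between calls to the robot, and variables do not carry over. Pictures are saved under pics/ and viewed, at most 14 in all, crops included, and the job is handed in when it is done.

Besides the shell and the picture viewer there is one more tool, called after ">>>" in YAML: its name, and indented under it one key for each argument. arm_command: Moves the arm, as the interface text tells. Its arguments: {"type":"object","properties":{"deltas":{"type":"array","items":{"type":"array","items":{"type":"number"}}},"jaw":{"type":"number"},"newtons":{"type":"number"}},"required":["deltas"]}

```bash
ls; mkdir -p pics; python3 - <<'E'
from rig import env
import cv2,numpy as np
for n in ["scene","side"]:
    im,d=env.get_image(n); np.savez(f"{n}.npz",im=im,d=d)
    p=env.camera_params(n); print(n,p)
    cv2.imwrite(f"pics/{n}0.png",im[:,:,::-1])
print(env.sense()["tcp_rot"],env.sense()["time"],env.tips_ahead)
E
```

```text
pics
scene {'mtx': array([[378.98395979,   0.        , 325.30911297],
       [  0.        , 378.98395979, 200.55234555],
       [  0.        ,   0.        ,   1.        ]]), 'position': array([1211.19633397,  458.64058595,  629.43624489]), 'attitude': array([[-0.58164776,  0.46967204, -0.66414912],
       [ 0.81327339,  0.319206  , -0.48651199],
       [-0.0165007 , -0.82311342, -0.56763723]])}
side {'mtx': array([[502.66268483,   0.        , 326.09624632],
       [  0.        , 502.66268483, 202.46905705],
       [  0.        ,   0.        ,   1.        ]]), 'position': array([  66.60051456, -743.52915315,  605.14458886]), 'attitude': array([[ 0.82884124, -0.25663836,  0.49715084],
       [-0.55899527, -0.41699031,  0.71668917],
       [ 0.02337715, -0.87192651, -0.4890784 ]])}
[[-9.54503681e-01  2.98198921e-01 -3.55359712e-04]
 [ 2.98199128e-01  9.54503199e-01 -9.60741865e-04]
 [ 5.26997941e-05 -1.02299960e-03 -9.99999475e-01]] 0.1 8.0
```

View pics/scene0.png

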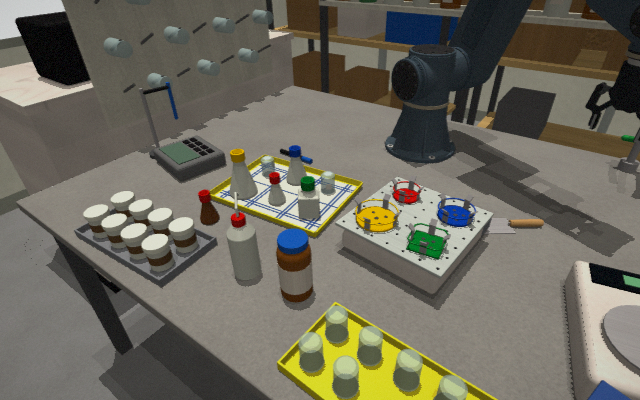

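View pics/side0.png

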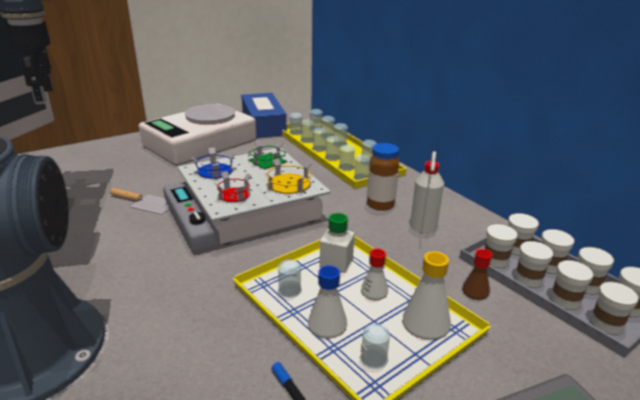

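The scene view shows the tray with caps yellow (237,155), red (275,178), blue (295,150) and green (308,183), and beakers at (268,160) and (328,178). The clamps are red (405,195), blue (457,213), yellow (377,217) and green (428,242). The brown decoy is at (205,205). The side view shows the same things.

```bash
cat > h.py <<'E'
import cv2,numpy as np
RNG={"red":[((0,150,70),(8,255,255)),((172,150,70),(180,255,255))],"blue":[((105,150,60),(125,255,255))],
"yellow":[((17,150,110),(33,255,255))],"green":[((50,130,40),(85,255,255))]}
def mask(im,c):
    h=cv2.cvtColor(im,cv2.COLOR_RGB2HSV); m=np.zeros(h.shape[:2],np.uint8)
    for a,b in RNG[c]: m|=cv2.inRange(h,a,b)
    return m
def blobs(im,c,roi=None,amin=15):
    m=mask(im,c)
    n,l,s,ce=cv2.connectedComponentsWithStats(m)
    o=[(s[i,4],ce[i],s[i,:4]) for i in range(1,n) if s[i,4]>=amin]
    if roi: o=[b for b in o if roi[0]<=b[1][0]<=roi[2] and roi[1]<=b[1][1]<=roi[3]]
    return sorted(o,key=lambda b:-b[0])
def ray(p,uv):
    d=p["attitude"]@np.linalg.inv(p["mtx"])@np.array([uv[0],uv[1],1.]); return p["position"],d
def plane(p,uv,z):
    o,d=ray(p,uv); return o+d*(z-o[2])/d[2]
def tri(p1,u1,p2,u2):
    o1,d1=ray(p1,u1);o2,d2=ray(p2,u2)
    s=np.linalg.lstsq(np.c_[d1,-d2],o2-o1,rcond=None)[0]
    a=o1+d1*s[0];b=o2+d2*s[1]; return (a+b)/2,np.linalg.norm(a-b)
E
python3 - <<'E'
from rig import env
from h import *
I={n:np.load(n+".npz") for n in("scene","side")};P={n:env.camera_params(n) for n in I}
R={"scene":{"tray":(215,140,345,196),"cl":(350,180,480,260)},"side":{"tray":(300,210,460,290),"cl":(190,140,315,205)}}
hz={"red":83,"blue":107,"yellow":130.5,"green":100}
for c in RNG:
  for k in("tray","cl"):
    b={n:blobs(I[n]["im"],c,R[n][k]) for n in I}
    print(c,k,{n:[(x[0],x[1].round(1).tolist()) for x in b[n][:3]] for n in b})
    try:
      u=[b[n][0][1] for n in("scene","side")]
      t=tri(P["scene"],u[0],P["side"],u[1]); z=hz[c] if k=="tray" else 100
      print("  ",t[0].round(1),t[1].round(1),[plane(P[n],x,z).round(1)[:2] for n,x in zip(("scene","side"),u)])
    except Exception as e: print(e)
for n,uv in [("scene",(268,160)),("scene",(328,178)),("side",(290,272)),("side",(376,340))]: print("beaker",n,plane(P[n],uv,45).round(0))
p=env.camera_params("wrist");s=env.sense();print("wristcam in tool",s["tcp_rot"].T@(p["position"]-s["tcp_pos"]),(s["tcp_rot"].T@p["attitude"]).round(3),p["mtx"][0])
E
```

```text
red tray {'scene': [(np.int32(106), [274.0, 177.5])], 'side': [(np.int32(230), [377.3, 257.4])]}
   [ 561.9 -193.4   84.2] 0.7 [array([ 560.3, -194.5]), array([ 563.2, -192.4])]
red cl {'scene': [(np.int32(231), [405.8, 195.3])], 'side': [(np.int32(194), [230.0, 194.5]), (np.int32(40), [245.3, 192.8])]}
   [437.7 150.6  86.6] 4.4 [array([459.8, 157.7]), array([427.6, 130.7])]
blue tray {'scene': [(np.int32(114), [294.4, 150.7]), (np.int32(50), [306.0, 159.3])], 'side': [(np.int32(389), [328.8, 276.8])]}
   [ 439.3 -218.7  108. ] 0.7 [array([ 437.4, -219.9]), array([ 440.3, -217.9])]
blue cl {'scene': [(np.int32(453), [454.9, 215.4])], 'side': [(np.int32(150), [206.2, 171.0]), (np.int32(74), [224.2, 167.7])]}
   [441.2 283.9  83.7] 12.1 [array([472.8, 287.3]), array([428.8, 262.2])]
yellow tray {'scene': [(np.int32(180), [220.8, 189.3]), (np.int32(106), [313.2, 170.4]), (np.int32(97), [236.4, 152.8])], 'side': [(np.int32(537), [435.4, 264.0]), (np.int32(359), [401.3, 271.7]), (np.int32(159), [362.3, 245.9])]}
   [ 666.3 -264.7   74.4] 41.5 [array([ 731.7, -208.5]), array([ 585.7, -306
[... 222 characters left out ...]
ay([553.2, 116.9])]
green tray {'scene': [(np.int32(175), [307.2, 183.3])], 'side': [(np.int32(289), [337.6, 222.6])]}
   [554.2 -80.9 100.5] 0.2 [array([553.5, -81.3]), array([554.7, -80.4])]
green cl {'scene': [(np.int32(606), [426.3, 243.8])], 'side': [(np.int32(171), [265.2, 160.5]), (np.int32(15), [281.0, 159.6])]}
   [584.8 268.8  86. ] 2.9 [array([602.7, 273.1]), array([570.6, 243.7])]
beaker scene [ 444. -330.   45.]
beaker scene [ 427. -104.   45.]
beaker side [ 435. -103.   45.]
beaker side [ 460. -321.   45.]
wristcam in tool [  76.35713513   -0.51435034 -134.68947912] [[ 0.    -0.954 -0.299]
 [ 1.     0.     0.   ]
 [-0.    -0.299  0.954]] [309.72721197   0.         312.6919943 ]
```

```bash
cat > go.py <<'E'
import sys,numpy as np
from rig import env
from scipy.spatial.transform import Rotation as Ro
def Rt(yaw):  # yaw=0: tool x=-X, y=+Y, z down; turned by yaw deg about world z
    return Ro.from_euler("z",yaw,degrees=True).as_matrix()@np.diag([-1.,1,-1])
def go(x,y,z,yaw):
    s=env.sense();R=s["tcp_rot"]
    d=R.T@(np.array([x,y,z])-s["tcp_pos"]);r=Ro.from_matrix(R.T@Rt(yaw)).as_rotvec(degrees=True)
    print("t",round(s["time"],2),"pos",s["tcp_pos"].round(1),"open",round(s["opening"],1),"delta m",(d/1000).round(4),"deg",r.round(2),"rows",int(np.ceil(max(np.linalg.norm(d)/41.7,np.linalg.norm(r)/7.16))))
if __name__=="__main__": go(*map(float,sys.argv[1:]))
E
python3 go.py 500 205 320 0
python3 - <<'E'
from rig import env
from h import *
for n,u in(("scene",(236.4,152.8)),("side",(435.4,264))): print(plane(env.camera_params(n),u,130.5))
E
```

```text
t 0.1 pos [163.9 524.7 238.8] open 85.2 delta m [-0.4162 -0.205  -0.081 ] deg [-6.000e-02 -1.000e-02 -1.735e+01] rows 12
[ 574.71990775 -319.52885414  130.5       ]
[ 585.62939377 -306.3557431   130.5       ]
```

>>> arm_command:
  deltas:
    - [-0.416,-0.205,-0.081,0,0,-17.35]
    - [-0.416,-0.205,-0.081,0,0,-17.35]
    - [-0.416,-0.205,-0.081,0,0,-17.35]
    - [-0.416,-0.205,-0.081,0,0,-17.35]
    - [-0.416,-0.205,-0.081,0,0,-17.35]
    - [-0.416,-0.205,-0.081,0,0,-17.35]
    - [-0.416,-0.205,-0.081,0,0,-17.35]
    - [-0.416,-0.205,-0.081,0,0,-17.35]
    - [-0.416,-0.205,-0.081,0,0,-17.35]
    - [-0.416,-0.205,-0.081,0,0,-17.35]

```text
time: 0.93
tcp_pos: [457.8, 244.5, 310.1]
tcp_rot: [[-1.0, 0.0, -0.0], [0.0, 1.0, -0.0], [0.0, -0.0, -1.0]]
force: [0.7, 2.1, -0.4]
opening: 85.5
grip_force: 0.0
```

```bash
python3 go.py 500 205 320 0
```

```text
t 0.93 pos [457.8 244.5 310.1] open 85.5 delta m [-0.0422 -0.0395 -0.0099] deg [-0.   -0.02 -0.  ] rows 2
```

>>> arm_command:
  deltas:
    - [-0.042,-0.04,-0.01,0,0,0]
    - [-0.042,-0.04,-0.01,0,0,0]
    - [-0.042,-0.04,-0.01,0,0,0]
    - [-0.042,-0.04,-0.01,0,0,0]
    - [-0.042,-0.04,-0.01,0,0,0]
    - [-0.042,-0.04,-0.01,0,0,0]

```text
time: 1.43
tcp_pos: [498.0, 207.1, 319.6]
tcp_rot: [[-1.0, -0.001, -0.001], [-0.001, 1.0, -0.0], [0.001, -0.0, -1.0]]
force: [-0.7, 1.0, -0.0]
opening: 85.1
grip_force: 0.0
```

```bash
python3 - <<'E'
from rig import env
import cv2,numpy as np
p=env.camera_params("wrist");im,d=env.get_image("wrist"); np.savez("w1.npz",im=im,d=d,**p)
cv2.imwrite("pics/w1.png",im[:,:,::-1]);print(env.sense()["tcp_pos"],p["position"])
E
```

```text
[498.06178152 207.13365035 319.71600122] [421.60294077 206.51749811 454.37828697]
```

View pics/w1.png

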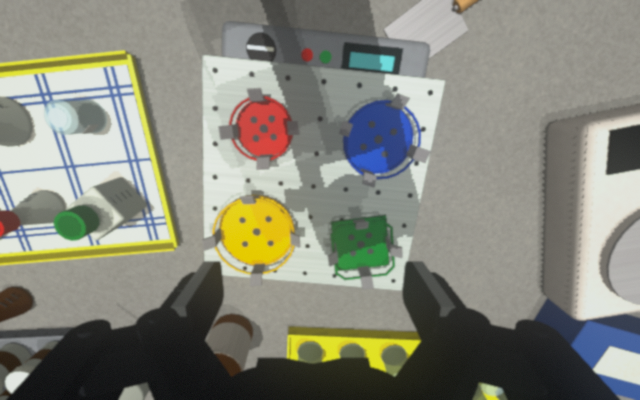

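The wrist view looks straight down at the shaker. The base centres are red (264,128), blue (378,139), yellow (257,232) and green (361,235), and the tray is at the left.

```bash
cat >> h.py <<'E'
def cloud(w):
    K=w["mtx"];d=w["d"];v,u=np.mgrid[:d.shape[0],:d.shape[1]]
    c=np.stack([(u-K[0,2])/K[0,0]*d,(v-K[1,2])/K[1,1]*d,d],-1)
    X=c@w["attitude"].T+w["position"]; X[d<=0]=np.nan; return X
E
python3 - <<'E'
from h import *
w=np.load("w1.npz");X=cloud(w);im=w["im"]
RNG["green"]=[((50,90,20),(85,255,255))];RNG["blue"]=[((100,130,40),(130,255,255))]
g={"red":(264,128),"blue":(378,139),"yellow":(257,232),"green":(361,240)}
for c,uv in g.items():
    m=mask(im,c); roi=np.zeros_like(m); cv2.circle(roi,uv,45,255,-1); m&=roi
    mm=(m>0)&(abs(X[...,2]-89)<5)
    Q=X[mm][:,:2].astype(np.float32); (cx,cy),r=cv2.minEnclosingCircle(Q)
    op=cv2.morphologyEx(mm.astype(np.uint8)*255,cv2.MORPH_OPEN,np.ones((5,5)))
    cs=max(cv2.findContours(op,cv2.RETR_EXTERNAL,cv2.CHAIN_APPROX_NONE)[0],key=cv2.contourArea)
    P=np.array([plane(w,q[0],89)[:2] for q in cs],np.float32)
    H=cv2.convexHull(P);M=cv2.moments(H);rect=cv2.minAreaRect(P);e=cv2.fitEllipse(P)
    ch=plane(w,uv,89)[:2]
    print(c,"z",np.median(X[mm][:,2]).round(1),"hull",round(M["m10"]/M["m00"],1),round(M["m01"]/M["m00"],1),"ell",np.round(e[0],1),np.round(e[1],1),"rect",np.round(rect[0],1),np.round(rect[1],1),round(rect[2],1),"hole",ch.round(1))
    C=np.array(e[0]);D=np.linalg.norm(X[...,:2]-C,axis=-1)
    f=(X[...,2]>105)&(X[...,2]<128)&(D>20)&(D<62)&(mask(im,c)==0)
    n,l,s,ce=cv2.connectedComponentsWithStats(f.astype(np.uint8))
    print("  fingers",[(s[i,4],*(np.round(np.median(X[l==i][:,:2],0)-C,0)),round(np.degrees(np.arctan2(*(np.median(X[l==i][:,:2],0)-C)[::-1])),0)) for i in range(1,n) if s[i,4]>15])
E
```

```text
red z 89.1 hull 443.7 150.0 ell [443.8 149.9] [55.6 60.2] rect [443.5 149.4] [57.2 54. ] 3.2 hole [442.7 150.7]
  fingers [(np.int32(1047), np.float64(-1.0), np.float64(-3.0), np.float64(-111.0))]
blue z 89.1 hull 455.2 282.7 ell [454.9 282.5] [72.8 77. ] rect [455.8 282.7] [73.6 77.8] 68.1 hole [454.9 282.2]
  fingers [(np.int32(1119), np.float64(7.0), np.float64(10.0), np.float64(55.0))]
yellow z 89.1 hull 572.9 133.8 ell [572.8 134.4] [83.7 90.8] rect [573.1 134.6] [85.6 88.2] 4.1 hole [571.1 136. ]
  fingers [(np.int32(112), np.float64(-54.0), np.float64(-0.0), np.float64(-179.0)), (np.int32(548), np.float64(22.0), np.float64(-35.0), np.float64(-58.0)), (np.int32(124), np.float64(-6.0), np.float64(51.0), np.float64(96.0)), (np.int32(39), np.float64(35.0), np.float64(31.0), np.float64(41.0))]
green z 89.1 hull 591.2 268.6 ell [592.8 268.4] [65.1 77.5] rect [591.  268.5] [60.8 68.3] 7.4 hole [581.9 268.6]
  fingers [(np.int32(93), np.float64(-44.0), np.float64(-6.0), np.float64(-172.0)), (np.int32(216), np.float64(-14.0), np.float64(34.0), np.float64(112.0)), (np.int32(172), np.float64(-3.0), np.float64(-38.0), np.float64(-95.0)), (np.int32(309), np.float64(29.0), np.float64(4.0), np.float64(9.0))]
```

>>> arm_command:
  deltas:
    - [-0.1,0.0,0.06,0,0,0]
    - [-0.1,0.0,0.06,0,0,0]
    - [-0.1,0.0,0.06,0,0,0]
    - [-0.1,0.0,0.06,0,0,0]
    - [-0.1,0.0,0.06,0,0,0]
    - [-0.1,0.0,0.06,0,0,0]
    - [-0.1,0.0,0.06,0,0,0]

```text
time: 2.07
tcp_pos: [598.2, 206.9, 261.2]
tcp_rot: [[-1.0, -0.001, 0.001], [-0.001, 1.0, 0.0], [-0.001, 0.0, -1.0]]
force: [-0.7, -0.9, 0.6]
opening: 85.0
grip_force: 0.0
```

```bash
python3 - <<'E'
from rig import env
import cv2,numpy as np
p=env.camera_params("wrist");im,d=env.get_image("wrist"); np.savez("w2.npz",im=im,d=d,**p)
cv2.imwrite("pics/w2.png",cv2.resize(im[:320,100:500,::-1],None,fx=1.8,fy=1.8,interpolation=2));print(env.sense()["tcp_pos"],p["position"])
E
python3 go.py 562 -195 260 0
```

```text
[598.24770665 206.88950802 261.26737939] [521.47694912 206.35077652 395.74031782]
t 2.12 pos [598.2 206.9 261.3] open 85.5 delta m [ 0.0366 -0.4019  0.001 ] deg [0.03 0.1  0.05] rows 10
```

View pics/w2.png

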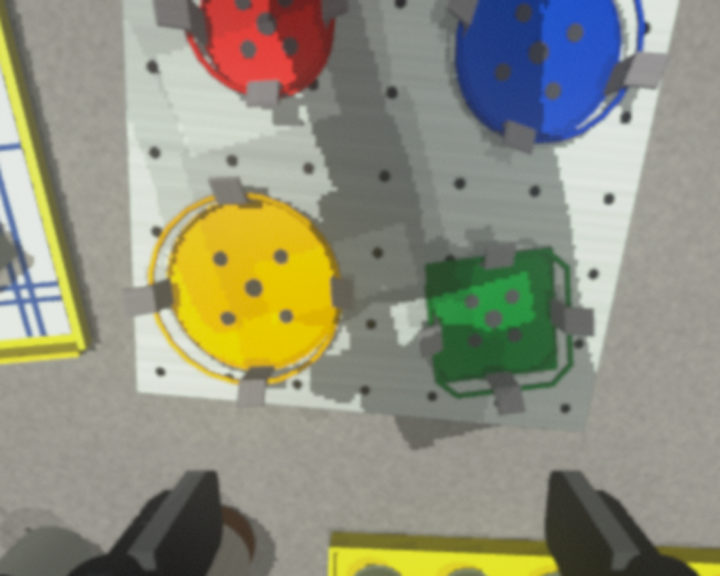

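This close view shows the centre holes in crop pixels: red (266,23), blue (539,52), yellow (254,288) and green (493,318). The green base's corners are near (426,264), (552,248) and (558,374).

```bash
python3 - <<'E'
from h import *
w=np.load("w2.npz")
f=lambda q:plane(w,(q[0]/1.8+100,q[1]/1.8),89)[:2]
C={k:f(q) for k,q in dict(red=(266,23),blue=(539,52),yellow=(254,288),green=(493,318)).items()}
for k,v in C.items():print(k,v.round(1))
a,b,c,d=[f(q) for q in((426,264),(552,248),(558,374),(438,388))]
print("centre",((a+b+c+d)/4).round(1),[np.degrees(np.arctan2(*(q-p)[::-1])).round(1) for p,q in((a,b),(b,c),(d,c),(a,d))])
g=[f(q) for q in((471,301),(512,297),(514,336),(475,342))]
print("holes",[x.round(0) for x in g],[np.degrees(np.arctan2(*(g[j]-g[i])[::-1])).round(1) for i,j in((0,1),(1,2),(3,2),(0,3))])
for p,q in(("red","blue"),("yellow","green"),("red","yellow"),("blue","green")):print(p,q,np.linalg.norm(C[q]-C[p]).round(1),np.degrees(np.arctan2(*(C[q]-C[p])[::-1])).round(1))
E
```

```text
red [442.6 150. ]
blue [454.9 282.8]
yellow [570.7 135.5]
green [587.4 268.3]
centre [588.9 268.6] [np.float64(97.3), np.float64(8.0), np.float64(97.1), np.float64(7.0)]
holes [array([578., 255.]), array([576., 278.]), array([598., 281.]), array([601., 259.])] [np.float64(95.7), np.float64(6.9), np.float64(99.2), np.float64(8.3)]
red blue 133.3 84.7
yellow green 133.8 82.8
red yellow 128.9 -6.5
blue green 133.3 -6.2
```

>>> arm_command:
  deltas:
    - [0.12,-0.39,-0.08,0,0,0]
    - [0.12,-0.39,-0.08,0,0,0]
    - [0.12,-0.39,-0.08,0,0,0]
    - [0.12,-0.39,-0.08,0,0,0]
    - [0.12,-0.39,-0.08,0,0,0]
    - [0.12,-0.39,-0.08,0,0,0]
    - [0.12,-0.39,-0.08,0,0,0]
    - [0.12,-0.39,-0.08,0,0,0]
    - [0.12,-0.39,-0.08,0,0,0]
    - [0.12,-0.39,-0.08,0,0,0]

```text
time: 2.95
tcp_pos: [477.4, -184.9, 341.6]
tcp_rot: [[-1.0, -0.001, 0.002], [-0.001, 1.0, -0.001], [-0.002, -0.001, -1.0]]
force: [0.2, 0.4, -0.1]
opening: 85.3
grip_force: 0.0
```

>>> arm_command:
  deltas:
    - [0.0,-0.01,0,0,0,0]
    - [0.0,-0.01,0,0,0,0]
    - [0.0,-0.01,0,0,0,0]

```text
time: 3.2
tcp_pos: [478.6, -193.2, 340.3]
tcp_rot: [[-1.0, 0.001, 0.001], [0.001, 1.0, -0.0], [-0.001, -0.0, -1.0]]
force: [-0.8, 0.7, 0.8]
opening: 85.9
grip_force: 0.0
```

```bash
python3 - <<'E'
from rig import env
import cv2,numpy as np
p=env.camera_params("wrist");im,d=env.get_image("wrist"); np.savez("w3.npz",im=im,d=d,**p)
cv2.imwrite("pics/w3.png",im[:,:,::-1]);print(env.sense()["tcp_pos"],p["position"])
E
```

```text
[ 478.76918756 -192.55200803  340.10205604] [ 401.96170383 -193.60125211  474.96849466]
```

View pics/w3.png

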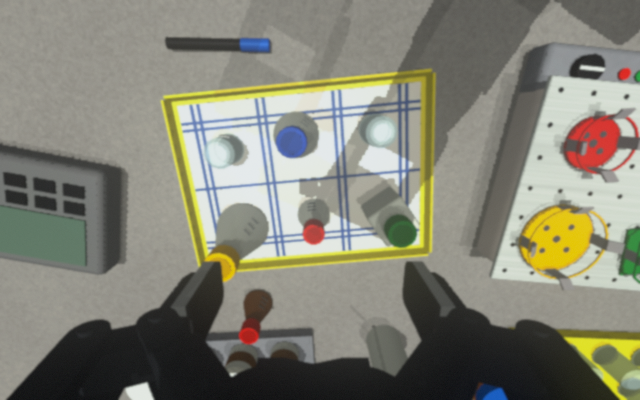

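The wrist view shows the tray with caps yellow (220,267), red (313,232), green (401,230) and blue (291,141), and beakers at (223,151) and (381,130).

```bash
python3 - <<'E'
from h import *
w=np.load("w3.npz");X=cloud(w);im=w["im"]
RNG["green"]=[((50,90,20),(85,255,255))];RNG["blue"]=[((100,130,40),(130,255,255))]
for c,uv,z in(("red",(313,232),95),("blue",(291,141),119),("yellow",(220,267),143),("green",(401,230),113)):
    roi=np.zeros(im.shape[:2],np.uint8);cv2.circle(roi,uv,30,255,-1)
    m=(mask(im,c)>0)&(roi>0)&(abs(X[...,2]-z)<6)
    Q=X[m][:,:2].astype(np.float32);(cx,cy),r=cv2.minEnclosingCircle(Q)
    v,u=np.nonzero(m);e=plane(w,(u.mean(),v.mean()),z)
    print(c,m.sum(),"z",np.median(X[m][:,2]).round(1),"enc",round(cx,1),round(cy,1),round(r,1),"med",np.median(Q,0).round(1),"ray",e.round(1))
# bottle sides: points of side/shoulder level
C=np.array([554,-81]);D=np.linalg.norm(X[...,:2]-C,axis=-1)
for lo,hi in((20,66),(30,50)):
    m=(X[...,2]>lo)&(X[...,2]<hi)&(D<45);Q=X[m][:,:2].astype(np.float32)
    r=cv2.minAreaRect(Q);print("bottle",m.sum(),np.round(r[0],1),np.round(r[1],1),round(r[2],1))
np.savez("bt.npz",m=m)
for uv in((223,151),(381,130)):print("beaker",plane(w,uv,63).round(0))
b=cv2.resize(im[150:290,330:470,::-1],None,fx=4,fy=4,interpolation=2);cv2.imwrite("pics/bt.png",b)
E
python3 go.py 560.5 -194 130 0
```

```text
red 287 z 95.4 enc 560.5 -193.3 13.8 med [ 560.  -193.3] ray [ 560.3 -193.2   95. ]
blue 482 z 119.3 enc 438.2 -217.9 16.4 med [ 438.3 -214.6] ray [ 437.9 -216.1  119. ]
yellow 473 z 143.1 enc 583.2 -305.8 19.7 med [ 576.3 -298.9] ray [ 578.4 -300.   143. ]
green 556 z 113.4 enc 552.7 -81.2 17.9 med [551.9 -81.6] ray [552.1 -81.6 113. ]
bottle 427 [531.3 -92. ] [21.6 59.9] 15.1
bottle 180 [531.9 -96.8] [ 3.7 54.9] 35.6
beaker [ 456. -312.   63.]
beaker [ 429. -105.   63.]
t 3.25 pos [ 478.8 -192.6  340.1] open 85.4 delta m [-0.0816 -0.0015  0.2101] deg [0.01 0.02 0.03] rows 6
```

View pics/bt.png

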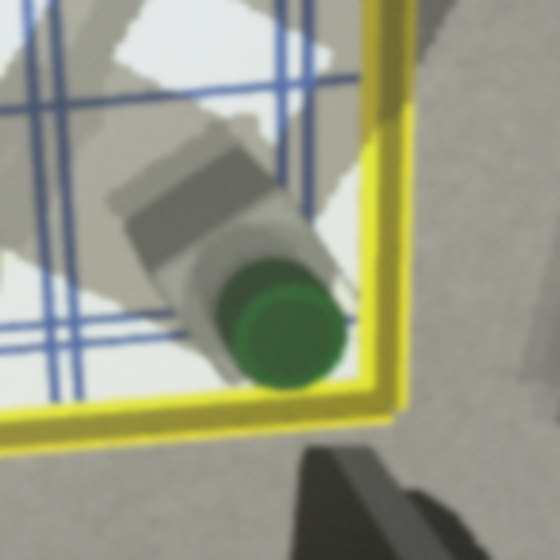

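>>> arm_command:
  deltas:
    - [-0.082,-0.0005,0.0,0,0,0]
    - [-0.082,-0.0005,0.1,0,0,0]
    - [-0.082,-0.0005,0.21,0,0,0]
    - [-0.082,-0.0005,0.21,0,0,0]
    - [-0.082,-0.0005,0.21,0,0,0]
    - [-0.082,-0.0005,0.21,0,0,0]
    - [-0.082,-0.0005,0.21,0,0,0]
    - [-0.082,-0.0005,0.21,0,0,0]
    - [-0.082,-0.0005,0.21,0,0,0]

```text
time: 4.0
tcp_pos: [561.7, -193.5, 131.8]
tcp_rot: [[-1.0, -0.001, 0.001], [-0.001, 1.0, -0.001], [-0.001, -0.001, -1.0]]
force: [-1.1, -0.4, 0.4]
opening: 85.5
grip_force: 0.0
```

```bash
python3 - <<'E'
from h import *
w=np.load("w3.npz");f=lambda q,z:plane(w,(q[0]/4+330,q[1]/4+150),z)[:2]
A,B,C=f((127,220),71),f((238,150),71),f((355,300),71)
for p,q in((A,B),(B,C)):print(p.round(1),q.round(1),np.linalg.norm(q-p).round(1),np.degrees(np.arctan2(*(q-p)[::-1])).round(1))
E
python3 go.py 560.5 -193.3 74 0
```

```text
[ 528.1 -126.7] [503.5 -90.6] 43.7 124.3
[503.5 -90.6] [557.4 -45.8] 70.0 39.7
t 4.0 pos [ 561.7 -193.5  131.8] open 85.5 delta m [0.0012 0.0003 0.0578] deg [-0.03  0.08  0.07] rows 2
```

>>> arm_command:
  deltas:
    - [0.001,0.0,0.03,0,0,0]
    - [0.001,0.0,0.058,0,0,0]
    - [0.001,0.0,0.058,0,0,0]
    - [0.001,0.0,0.058,0,0,0]
    - [0.001,0.0,0.058,0,0,0]

```text
time: 4.42
tcp_pos: [561.2, -194.6, 74.9]
tcp_rot: [[-1.0, -0.0, 0.004], [-0.0, 1.0, -0.002], [-0.004, -0.002, -1.0]]
force: [0.4, -0.7, 0.8]
opening: 85.9
grip_force: 0.0
```

>>> arm_command:
  deltas:
    - [0,0,0,0,0,0]
    - [0,0,0,0,0,0]
    - [0,0,0,0,0,0]
    - [0,0,0,0,0,0]
    - [0,0,0,0,0,0]
    - [0,0,0,0,0,0]
    - [0,0,0,0,0,0]
    - [0,0,0,0,0,0]
    - [0,0,0,0,0,0]
    - [0,0,0,0,0,0]
  jaw: 1
  newtons: 30

```text
time: 5.25
tcp_pos: [560.1, -194.2, 72.4]
tcp_rot: [[-1.0, -0.0, 0.001], [-0.0, 1.0, -0.0], [-0.001, -0.0, -1.0]]
force: [-0.7, 1.6, 5.8]
opening: 29.0
grip_force: 30.2
```

>>> arm_command:
  deltas:
    - [0,0,-0.02,0,0,0]
    - [0,0,-0.05,0,0,0]
    - [0,0,-0.09,0,0,0]
    - [0,0,-0.12,0,0,0]
    - [0,0,-0.15,0,0,0]
    - [0,0,-0.15,0,0,0]
    - [0,0,-0.15,0,0,0]
    - [0,0,-0.15,0,0,0]

```text
time: 5.92
tcp_pos: [559.3, -194.0, 220.8]
tcp_rot: [[-1.0, 0.0, -0.001], [0.0, 1.0, 0.001], [0.001, 0.001, -1.0]]
force: [0.1, 0.2, -1.5]
opening: 28.9
grip_force: 30.0
```

```bash
python3 go.py 442.6 150 222 0
```

```text
t 5.92 pos [ 559.3 -194.   220.8] open 28.9 delta m [ 0.1167  0.344  -0.0008] deg [ 0.03 -0.09 -0.  ] rows 9
```

>>> arm_command:
  deltas:
    - [0.008,0.02,0,0,0,0]
    - [0.02,0.06,0,0,0,0]
    - [0.035,0.1,0,0,0,0]
    - [0.05,0.14,0,0,0,0]
    - [0.06,0.18,0,0,0,0]
    - [0.075,0.22,0,0,0,0]
    - [0.09,0.26,0,0,0,0]
    - [0.1,0.295,0,0,0,0]
    - [0.11,0.325,0,0,0,0]
    - [0.117,0.344,0,0,0,0]

```text
time: 6.75
tcp_pos: [440.9, 152.1, 220.4]
tcp_rot: [[-1.0, -0.002, -0.003], [-0.002, 1.0, -0.0], [0.003, -0.0, -1.0]]
force: [1.0, -0.7, -1.3]
opening: 28.6
grip_force: 30.1
```

>>> arm_command:
  deltas:
    - [0,0,0,0,0,0]
    - [0,0,0,0,0,0]
    - [0,0,0,0,0,0]

```text
time: 7.0
tcp_pos: [442.6, 149.3, 221.0]
tcp_rot: [[-1.0, -0.0, -0.002], [-0.0, 1.0, -0.001], [0.002, -0.001, -1.0]]
force: [-0.4, 0.1, -0.5]
opening: 28.3
grip_force: 30.1
```

```bash
python3 - <<'E'
from rig import env
import cv2,numpy as np
p=env.camera_params("wrist");im,d=env.get_image("wrist")
cv2.imwrite("pics/w4.png",im[:,:,::-1])
E
python3 go.py 442.6 150 170 0
```

```text
t 7.05 pos [442.8 149.  221.2] open 28.9 delta m [0.0001 0.001  0.0512] deg [-0.03 -0.07 -0.04] rows 2
```

View pics/w4.png

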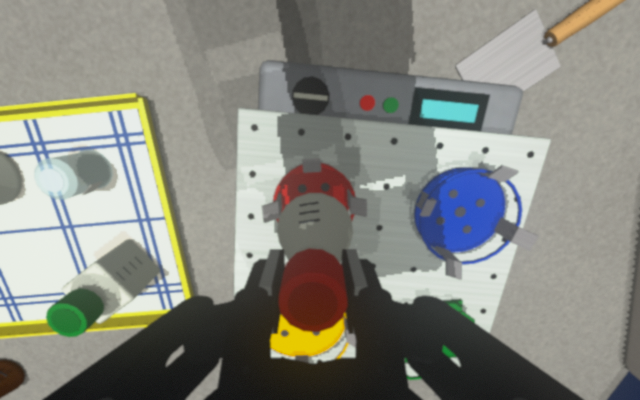

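The flask hangs upright, centred at (315,220) over the red clamp. I'm lowering it now.

>>> arm_command:
  deltas:
    - [0,0.001,0.015,0,0,0]
    - [0,0.001,0.03,0,0,0]
    - [0,0.001,0.04,0,0,0]
    - [0,0.001,0.05,0,0,0]
    - [0,0.001,0.056,0,0,0]
    - [0,0.001,0.059,0,0,0]
    - [0,0.001,0.06,0,0,0]
    - [0,0.001,0.06,0,0,0]

```text
time: 7.72
tcp_pos: [443.0, 150.8, 162.0]
tcp_rot: [[-1.0, 0.0, 0.0], [0.0, 1.0, 0.0], [-0.0, 0.0, -1.0]]
force: [-0.1, -0.6, -0.9]
opening: 28.7
grip_force: 30.1
```

>>> arm_command:
  deltas:
    - [0,0,0.001,0,0,0]
    - [0,0,0.002,0,0,0]
    - [0,0,0.003,0,0,0]
    - [0,0,0.003,0,0,0]
    - [0,0,0.003,0,0,0]

```text
time: 8.13
tcp_pos: [442.8, 150.9, 159.0]
tcp_rot: [[-1.0, -0.0, 0.0], [-0.0, 1.0, 0.0], [-0.0, 0.0, -1.0]]
force: [-1.3, -0.1, -0.5]
opening: 29.1
grip_force: 30.1
```

>>> arm_command:
  deltas:
    - [0,0,0.001,0,0,0]
    - [0,0,0.002,0,0,0]
    - [0,0,0.002,0,0,0]
    - [0,0,0.002,0,0,0]

```text
time: 8.47
tcp_pos: [442.8, 150.8, 156.8]
tcp_rot: [[-1.0, 0.0, -0.0], [0.0, 1.0, -0.0], [0.0, -0.0, -1.0]]
force: [1.0, 0.1, -1.1]
opening: 28.7
grip_force: 30.1
```

>>> arm_command:
  deltas:
    - [0,0,0.001,0,0,0]
    - [0,0,0.001,0,0,0]
    - [0,0,0.001,0,0,0]
    - [0,0,0.001,0,0,0]

```text
time: 8.8
tcp_pos: [443.1, 150.9, 156.3]
tcp_rot: [[-1.0, 0.0, 0.001], [0.0, 1.0, 0.0], [-0.001, 0.0, -1.0]]
force: [-0.5, 0.8, 5.6]
opening: 29.1
grip_force: 30.6
```

>>> arm_command:
  deltas:
    - [0,0,0,0,0,0]
    - [0,0,0,0,0,0]
    - [0,0,0,0,0,0]
    - [0,0,0,0,0,0]
    - [0,0,0,0,0,0]
    - [0,0,0,0,0,0]
    - [0,0,-0.02,0,0,0]
    - [0,0,-0.05,0,0,0]
    - [0,0,-0.08,0,0,0]
    - [0,0,-0.1,0,0,0]
  jaw: 0

```text
time: 9.63
tcp_pos: [443.2, 151.0, 258.4]
tcp_rot: [[-1.0, -0.0, 0.002], [-0.0, 1.0, 0.0], [-0.002, 0.0, -1.0]]
force: [0.2, 0.1, -0.4]
opening: 85.2
grip_force: 0.0
```

>>> arm_command:
  deltas:
    - [0,-0.04,0,0,0,0]
    - [0.001,-0.08,0,0,0,0]
    - [0.001,-0.12,0,0,0,0]
    - [0.002,-0.16,0,0,0,0]
    - [0.002,-0.2,0,0,0,0]
    - [0.003,-0.24,0,0,0,0]
    - [0.003,-0.28,0,0,0,0]
    - [0.003,-0.32,0,0,0,0]
    - [0.004,-0.35,0,0,0,0]
    - [0.004,-0.368,0,0,0,0]

```text
time: 10.47
tcp_pos: [438.3, -220.1, 255.8]
tcp_rot: [[-1.0, 0.002, 0.0], [0.002, 1.0, -0.0], [-0.0, -0.0, -1.0]]
force: [-0.6, 0.5, -0.1]
opening: 85.1
grip_force: 0.0
```

>>> arm_command:
  deltas:
    - [0,0,0,0,0,0]
    - [0,0,0,0,0,0]

```text
time: 10.63
tcp_pos: [438.5, -217.6, 255.6]
tcp_rot: [[-1.0, 0.002, -0.0], [0.002, 1.0, 0.0], [0.0, 0.0, -1.0]]
force: [0.5, 0.9, 0.5]
opening: 85.2
grip_force: 0.0
```

```bash
python3 - <<'E'
from rig import env
from h import *
RNG["yellow"]=[((17,120,60),(33,255,255))]
p=env.camera_params("wrist");im,d=env.get_image("wrist");w=dict(im=im,d=d,**p);np.savez("w5.npz",**w)
cv2.imwrite("pics/w5.png",im[:,:,::-1])
X=cloud(w)
for c,C,z in(("yellow",(580,-311),143),("blue",(438,-218),119)):
    m=(np.linalg.norm(X[...,:2]-C,axis=-1)<40)&(abs(X[...,2]-z)<6)
    if m.sum()<20: print(c,m.sum());continue
    Q=X[m][:,:2].astype(np.float32);print(c,m.sum(),cv2.minEnclosingCircle(Q),np.median(Q,0))
E
python3 go.py 438.5 -218 98 0
```

```text
yellow 1022 ((583.5261840820312, -305.95220947265625), 19.9071102142334) [ 579.07025 -303.23883]
blue 1172 ((438.58953857421875, -218.68682861328125), 18.060762405395508) [ 437.46075 -218.6192 ]
t 10.68 pos [ 438.6 -216.8  255.7] open 85.4 delta m [ 1.000e-04 -1.300e-03  1.577e-01] deg [ 0.03 -0.02 -0.03] rows 4
```

View pics/w5.png

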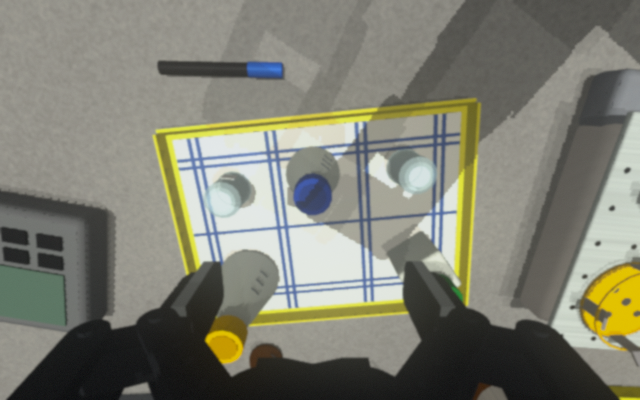

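The blue cap (312,194) sits centred between the jaws. Yellow (225,345) is now fully visible, and the beakers are undisturbed.

>>> arm_command:
  deltas:
    - [0,-0.0015,0.03,0,0,0]
    - [0,-0.0015,0.07,0,0,0]
    - [0,-0.0015,0.1,0,0,0]
    - [0,-0.0015,0.13,0,0,0]
    - [0,-0.0015,0.15,0,0,0]
    - [0,-0.0015,0.157,0,0,0]
    - [0,-0.0015,0.157,0,0,0]
    - [0,-0.0015,0.157,0,0,0]
    - [0,-0.0015,0.157,0,0,0]

```text
time: 11.43
tcp_pos: [439.6, -218.7, 100.3]
tcp_rot: [[-1.0, -0.001, 0.002], [-0.001, 1.0, -0.001], [-0.002, -0.001, -1.0]]
force: [-0.2, -0.1, 0.1]
opening: 85.3
grip_force: 0.0
```

>>> arm_command:
  deltas:
    - [0,0,0,0,0,0]
    - [0,0,0,0,0,0]
    - [0,0,0,0,0,0]
    - [0,0,0,0,0,0]
    - [0,0,0,0,0,0]
    - [0,0,0,0,0,0]
    - [0,0,0,0,0,0]
    - [0,0,0,0,0,0]
    - [0,0,0,0,0,0]
    - [0,0,0,0,0,0]
  jaw: 1
  newtons: 35

```text
time: 12.27
tcp_pos: [439.1, -218.7, 99.4]
tcp_rot: [[-1.0, 0.0, 0.001], [0.0, 1.0, -0.0], [-0.001, -0.0, -1.0]]
force: [-0.6, 3.1, 6.6]
opening: 34.7
grip_force: 34.6
```

>>> arm_command:
  deltas:
    - [0,0,-0.02,0,0,0]
    - [0,0,-0.05,0,0,0]
    - [0,0,-0.09,0,0,0]
    - [0,0,-0.12,0,0,0]
    - [0,0,-0.15,0,0,0]
    - [0,0,-0.17,0,0,0]
    - [0,0,-0.18,0,0,0]
    - [0,0,-0.18,0,0,0]
    - [0,0,-0.18,0,0,0]

```text
time: 13.02
tcp_pos: [438.5, -218.5, 278.0]
tcp_rot: [[-1.0, 0.0, -0.001], [0.0, 1.0, 0.0], [0.001, 0.0, -1.0]]
force: [-0.3, 0.6, -1.9]
opening: 34.7
grip_force: 35.8
```

```bash
python3 go.py 455 282.5 278 0
```

```text
t 13.02 pos [ 438.5 -218.5  278. ] open 34.7 delta m [-1.65e-02  5.01e-01  2.00e-04] deg [ 0.03 -0.05 -0.  ] rows 13
```

>>> arm_command:
  deltas:
    - [-0.001,0.03,-0.02,0,0,0]
    - [-0.002,0.065,-0.04,0,0,0]
    - [-0.003,0.1,-0.05,0,0,0]
    - [-0.005,0.14,-0.05,0,0,0]
    - [-0.006,0.18,-0.05,0,0,0]
    - [-0.007,0.22,-0.05,0,0,0]
    - [-0.008,0.26,-0.05,0,0,0]
    - [-0.01,0.3,-0.05,0,0,0]
    - [-0.011,0.34,-0.05,0,0,0]
    - [-0.013,0.38,-0.05,0,0,0]

```text
time: 13.85
tcp_pos: [450.9, 163.2, 326.9]
tcp_rot: [[-1.0, -0.0, -0.003], [-0.0, 1.0, -0.001], [0.003, -0.001, -1.0]]
force: [0.8, -0.5, -2.5]
opening: 34.5
grip_force: 36.1
```

>>> arm_command:
  deltas:
    - [-0.001,0.04,0,0,0,0]
    - [-0.002,0.08,0,0,0,0]
    - [-0.003,0.105,0.0,0,0,0]
    - [-0.0035,0.121,0.03,0,0,0]
    - [-0.0035,0.121,0.06,0,0,0]
    - [-0.0035,0.121,0.08,0,0,0]
    - [-0.0035,0.121,0.08,0,0,0]
    - [-0.0035,0.121,0.08,0,0,0]

```text
time: 14.52
tcp_pos: [454.7, 282.0, 247.2]
tcp_rot: [[-1.0, 0.0, -0.004], [0.0, 1.0, -0.002], [0.004, -0.002, -1.0]]
force: [-0.1, 0.1, -1.0]
opening: 35.0
grip_force: 36.1
```

```bash
python3 go.py 455 282.5 190 0
```

```text
t 14.52 pos [454.7 282.  247.2] open 35.0 delta m [-0.0005  0.0006  0.0572] deg [-0.11 -0.21 -0.  ] rows 2
```

>>> arm_command:
  deltas:
    - [0,0,0.015,0,0,0]
    - [0,0,0.03,0,0,0]
    - [0,0,0.04,0,0,0]
    - [0,0,0.05,0,0,0]
    - [0,0,0.056,0,0,0]
    - [0,0,0.059,0,0,0]
    - [0,0,0.06,0,0,0]
    - [0,0,0.06,0,0,0]

```text
time: 15.18
tcp_pos: [455.5, 282.4, 189.2]
tcp_rot: [[-1.0, -0.0, 0.0], [-0.0, 1.0, 0.0], [-0.0, 0.0, -1.0]]
force: [0.2, -0.1, -2.5]
opening: 35.1
grip_force: 36.1
```

>>> arm_command:
  deltas:
    - [0,0,0.001,0,0,0]
    - [0,0,0.002,0,0,0]
    - [0,0,0.0025,0,0,0]
    - [0,0,0.0025,0,0,0]
    - [0,0,0.0025,0,0,0]

```text
time: 15.6
tcp_pos: [455.3, 282.3, 186.5]
tcp_rot: [[-1.0, -0.0, 0.0], [-0.0, 1.0, 0.0], [-0.0, 0.0, -1.0]]
force: [-0.4, 0.2, -2.2]
opening: 34.3
grip_force: 36.1
```

>>> arm_command:
  deltas:
    - [0,0,0.001,0,0,0]
    - [0,0,0.002,0,0,0]
    - [0,0,0.0025,0,0,0]
    - [0,0,0.0025,0,0,0]

```text
time: 15.93
tcp_pos: [455.2, 282.3, 183.7]
tcp_rot: [[-1.0, -0.0, -0.0], [-0.0, 1.0, -0.0], [0.0, -0.0, -1.0]]
force: [0.7, -0.3, -1.8]
opening: 34.9
grip_force: 36.1
```

>>> arm_command:
  deltas:
    - [0,0,0.001,0,0,0]
    - [0,0,0.001,0,0,0]
    - [0,0,0.001,0,0,0]
    - [0,0,0.001,0,0,0]

```text
time: 16.27
tcp_pos: [455.6, 282.5, 183.4]
tcp_rot: [[-1.0, -0.0, 0.001], [-0.0, 1.0, 0.0], [-0.001, 0.0, -1.0]]
force: [-1.1, -0.0, 5.9]
opening: 34.5
grip_force: 36.7
```

>>> arm_command:
  deltas:
    - [0,0,0,0,0,0]
    - [0,0,0,0,0,0]
    - [0,0,0,0,0,0]
    - [0,0,0,0,0,0]
    - [0,0,0,0,0,0]
    - [0,0,0,0,0,0]
    - [0,0,-0.02,0,0,0]
    - [0,0,-0.05,0,0,0]
    - [0,0,-0.08,0,0,0]
    - [0,0,-0.107,0,0,0]
  jaw: 0

```text
time: 17.1
tcp_pos: [455.2, 282.3, 291.6]
tcp_rot: [[-1.0, -0.0, 0.0], [-0.0, 1.0, 0.0], [-0.0, 0.0, -1.0]]
force: [-0.0, -0.7, 0.5]
opening: 85.2
grip_force: 0.0
```

>>> arm_command:
  deltas:
    - [-0.01,-0.04,0,0,0,0]
    - [-0.018,-0.08,0,0,0,0]
    - [-0.027,-0.12,0,0,0,0]
    - [-0.036,-0.16,0,0,0,0]
    - [-0.045,-0.2,0,0,0,0]
    - [-0.054,-0.24,0,0,0,0]
    - [-0.063,-0.28,0,0,0,0]
    - [-0.072,-0.32,0,0,0,0]
    - [-0.08,-0.36,0,0,0,0]
    - [-0.088,-0.4,0,0,0,0]

```text
time: 17.93
tcp_pos: [543.3, -119.8, 289.9]
tcp_rot: [[-1.0, 0.0, 0.0], [0.0, 1.0, 0.0], [-0.0, 0.0, -1.0]]
force: [0.8, -0.2, -0.7]
opening: 85.2
grip_force: 0.0
```

>>> arm_command:
  deltas:
    - [-0.01,-0.04,0,0,0,0]
    - [-0.02,-0.08,0,0,0,0]
    - [-0.028,-0.12,0,0,0,0]
    - [-0.035,-0.16,0,0,0,0]
    - [-0.04,-0.188,0,0,0,0]
    - [-0.04,-0.188,0,0,0,0]
    - [-0.04,-0.188,0,0,0,0]

```text
time: 18.52
tcp_pos: [583.0, -306.8, 289.1]
tcp_rot: [[-1.0, 0.002, -0.001], [0.002, 1.0, 0.001], [0.001, 0.001, -1.0]]
force: [-0.3, 0.1, -0.4]
opening: 85.4
grip_force: 0.0
```

```bash
python3 - <<'E'
from rig import env
from h import *
p=env.camera_params("wrist");im,d=env.get_image("wrist");w=dict(im=im,d=d,**p);np.savez("w6.npz",**w)
X=cloud(w)
for c,C,z in(("yellow",(583,-306),143),):
    m=(np.linalg.norm(X[...,:2]-C,axis=-1)<40)&(abs(X[...,2]-z)<6)
    Q=X[m][:,:2].astype(np.float32);print(c,m.sum(),cv2.minEnclosingCircle(Q),np.median(Q,0))
E
python3 go.py 583.5 -306 122 0
```

```text
yellow 1356 ((584.085693359375, -306.557373046875), 20.094335556030273) [ 582.9177 -306.8971]
t 18.57 pos [ 583.1 -305.6  289.4] open 85.8 delta m [-0.0005 -0.0005  0.1674] deg [ 0.04 -0.04 -0.04] rows 5
```

>>> arm_command:
  deltas:
    - [-0.0005,-0.0005,0.03,0,0,0]
    - [-0.0005,-0.0005,0.07,0,0,0]
    - [-0.0005,-0.0005,0.1,0,0,0]
    - [-0.0005,-0.0005,0.13,0,0,0]
    - [-0.0005,-0.0005,0.155,0,0,0]
    - [-0.0005,-0.0005,0.167,0,0,0]
    - [-0.0005,-0.0005,0.167,0,0,0]
    - [-0.0005,-0.0005,0.167,0,0,0]
    - [-0.0005,-0.0005,0.167,0,0,0]

```text
time: 19.32
tcp_pos: [584.8, -306.2, 125.0]
tcp_rot: [[-1.0, -0.001, 0.002], [-0.001, 1.0, -0.002], [-0.002, -0.002, -1.0]]
force: [0.6, -0.5, 1.2]
opening: 85.4
grip_force: 0.0
```

>>> arm_command:
  deltas:
    - [0,0,0,0,0,0]
    - [0,0,0,0,0,0]
    - [0,0,0,0,0,0]
    - [0,0,0,0,0,0]
    - [0,0,0,0,0,0]
    - [0,0,0,0,0,0]
    - [0,0,0,0,0,0]
    - [0,0,0,0,0,0]
    - [0,0,0,0,0,0]
    - [0,0,0,0,0,0]
  jaw: 1
  newtons: 45

```text
time: 20.15
tcp_pos: [584.1, -306.2, 123.8]
tcp_rot: [[-1.0, -0.0, 0.001], [-0.0, 1.0, -0.0], [-0.001, -0.0, -1.0]]
force: [-0.8, 2.3, 4.8]
opening: 38.9
grip_force: 45.5
```

>>> arm_command:
  deltas:
    - [0,0,-0.02,0,0,0]
    - [0,0,-0.05,0,0,0]
    - [0,0,-0.08,0,0,0]
    - [0,0,-0.11,0,0,0]
    - [0,0,-0.14,0,0,0]
    - [0,0,-0.16,0,0,0]
    - [0,0,-0.17,0,0,0]
    - [0,0,-0.17,0,0,0]
    - [0,0,-0.17,0,0,0]

```text
time: 20.9
tcp_pos: [583.5, -306.0, 291.5]
tcp_rot: [[-1.0, -0.0, -0.001], [-0.0, 1.0, 0.001], [0.001, 0.001, -1.0]]
force: [-0.6, -0.6, -4.8]
opening: 38.9
grip_force: 46.7
```

```bash
python3 go.py 571 135.2 292 0
```

```text
t 20.9 pos [ 583.5 -306.   291.5] open 38.9 delta m [ 1.250e-02  4.412e-01 -1.000e-04] deg [ 0.05 -0.08  0.  ] rows 11
```

>>> arm_command:
  deltas:
    - [0.001,0.025,0,0,0,0]
    - [0.002,0.065,0,0,0,0]
    - [0.003,0.105,0,0,0,0]
    - [0.004,0.145,0,0,0,0]
    - [0.005,0.185,0,0,0,0]
    - [0.006,0.225,0,0,0,0]
    - [0.007,0.265,0,0,0,0]
    - [0.008,0.305,0,0,0,0]
    - [0.009,0.345,0,0,0,0]
    - [0.01,0.38,0,0,0,0]

```text
time: 21.73
tcp_pos: [572.6, 76.2, 290.6]
tcp_rot: [[-1.0, -0.0, -0.004], [-0.0, 1.0, 0.0], [0.004, 0.0, -1.0]]
force: [0.2, -0.1, -4.0]
opening: 38.6
grip_force: 47.0
```

>>> arm_command:
  deltas:
    - [0.001,0.03,0,0,0,0]
    - [0.002,0.05,0,0,0,0]
    - [0.0025,0.061,0,0,0,0]
    - [0.0025,0.061,0.02,0,0,0]
    - [0.0025,0.061,0.04,0,0,0]
    - [0.0025,0.061,0.04,0,0,0]
    - [0.0025,0.061,0.04,0,0,0]

```text
time: 22.32
tcp_pos: [570.7, 134.2, 251.4]
tcp_rot: [[-1.0, 0.001, -0.004], [0.001, 1.0, -0.001], [0.004, -0.001, -1.0]]
force: [-0.1, 0.7, -3.1]
opening: 38.7
grip_force: 47.1
```

```bash
python3 go.py 571.2 135.2 213 0
```

```text
t 22.32 pos [570.7 134.2 251.4] open 38.7 delta m [-0.0007  0.001   0.0384] deg [-0.04 -0.21 -0.03] rows 1
```

>>> arm_command:
  deltas:
    - [0,0.0005,0.012,0,0,0]
    - [0,0.0005,0.022,0,0,0]
    - [0,0.0005,0.03,0,0,0]
    - [0,0.0005,0.035,0,0,0]
    - [0,0.0005,0.038,0,0,0]
    - [0,0.0005,0.038,0,0,0]
    - [0,0.0005,0.038,0,0,0]

```text
time: 22.9
tcp_pos: [571.4, 135.4, 215.1]
tcp_rot: [[-1.0, -0.0, 0.0], [-0.0, 1.0, 0.0], [-0.0, 0.0, -1.0]]
force: [-0.5, -0.1, -4.3]
opening: 38.9
grip_force: 47.1
```

>>> arm_command:
  deltas:
    - [0,0,0.001,0,0,0]
    - [0,0,0.002,0,0,0]
    - [0,0,0.0025,0,0,0]
    - [0,0,0.0025,0,0,0]
    - [0,0,0.0025,0,0,0]

```text
time: 23.32
tcp_pos: [571.3, 135.4, 212.5]
tcp_rot: [[-1.0, 0.0, 0.0], [0.0, 1.0, 0.0], [-0.0, 0.0, -1.0]]
force: [-0.2, -0.3, -3.8]
opening: 38.7
grip_force: 47.1
```

>>> arm_command:
  deltas:
    - [0,0,0.0015,0,0,0]
    - [0,0,0.003,0,0,0]
    - [0,0,0.0035,0,0,0]
    - [0,0,0.0035,0,0,0]
    - [0,0,0.0035,0,0,0]

```text
time: 23.73
tcp_pos: [571.3, 135.4, 208.8]
tcp_rot: [[-1.0, -0.0, -0.0], [-0.0, 1.0, -0.0], [0.0, -0.0, -1.0]]
force: [0.9, 1.1, -4.0]
opening: 38.9
grip_force: 47.1
```

>>> arm_command:
  deltas:
    - [0,0,0.001,0,0,0]
    - [0,0,0.002,0,0,0]
    - [0,0,0.002,0,0,0]
    - [0,0,0.002,0,0,0]

```text
time: 24.07
tcp_pos: [571.6, 135.5, 207.8]
tcp_rot: [[-1.0, -0.0, 0.001], [-0.0, 1.0, 0.0], [-0.001, 0.0, -1.0]]
force: [-1.6, -0.5, 5.7]
opening: 38.7
grip_force: 47.9
```

>>> arm_command:
  deltas:
    - [0,0,0,0,0,0]
    - [0,0,0,0,0,0]
    - [0,0,0,0,0,0]
    - [0,0,0,0,0,0]
    - [0,0,0,0,0,0]
    - [0,0,0,0,0,0]
    - [0,0,-0.02,0,0,0]
    - [0,0,-0.05,0,0,0]
    - [0,0,-0.08,0,0,0]
    - [0,0,-0.09,0,0,0]
  jaw: 0

```text
time: 24.9
tcp_pos: [572.4, 135.5, 301.3]
tcp_rot: [[-1.0, -0.0, 0.006], [0.0, 1.0, 0.001], [-0.006, 0.001, -1.0]]
force: [-0.0, -0.6, 1.2]
opening: 85.8
grip_force: 0.0
```

>>> arm_command:
  deltas:
    - [-0.01,-0.04,0,0,0,0]
    - [-0.018,-0.08,0,0,0,0]
    - [-0.025,-0.12,0.01,0,0,0]
    - [-0.03,-0.16,0.02,0,0,0]
    - [-0.04,-0.2,0.03,0,0,0]
    - [-0.039,-0.216,0.04,0,0,0]
    - [-0.039,-0.216,0.04,0,0,0]
    - [-0.039,-0.216,0.04,0,0,0]
    - [-0.039,-0.216,0.04,0,0,0]

```text
time: 25.65
tcp_pos: [610.3, -79.8, 257.1]
tcp_rot: [[-1.0, -0.0, 0.0], [-0.0, 1.0, 0.0], [-0.0, 0.0, -1.0]]
force: [-0.5, -0.8, 0.6]
opening: 85.2
grip_force: 0.0
```

```bash
python3 - <<'E'
from rig import env
from h import *
p=env.camera_params("wrist");im,d=env.get_image("wrist");w=dict(im=im,d=d,**p);np.savez("w7.npz",**w)
X=cloud(w)
C=(552.7,-81.2);D=np.linalg.norm(X[...,:2]-C,axis=-1)
m=(D<30)&(abs(X[...,2]-113)<6);Q=X[m][:,:2].astype(np.float32);print(m.sum(),cv2.minEnclosingCircle(Q))
m=(D<48)&(X[...,2]>62)&(X[...,2]<82);Q=X[m][:,:2].astype(np.float32);print(m.sum(),np.round(cv2.minAreaRect(Q)[0],1),cv2.minAreaRect(Q)[1:])
v,u=np.nonzero(m);print(u.min(),u.max(),v.min(),v.max());u0,v0=int(u.mean())-60,max(0,int(v.mean())-60)
print("crop",u0,v0,env.sense()["tcp_pos"]);cv2.imwrite("pics/w7.png",cv2.resize(im[v0:v0+130,u0:u0+130,::-1],None,fx=4,fy=4,interpolation=2))
E
```

```text
1447 ((553.7277221679688, -80.84671783447266), 18.828306198120117)
1629 [553.6 -80.7] ((55.89917755126953, 56.70812225341797), 36.361061096191406)
276 348 90 165
crop 252 64 [610.466433   -79.43907309 257.44011505]
```

View pics/w7.png

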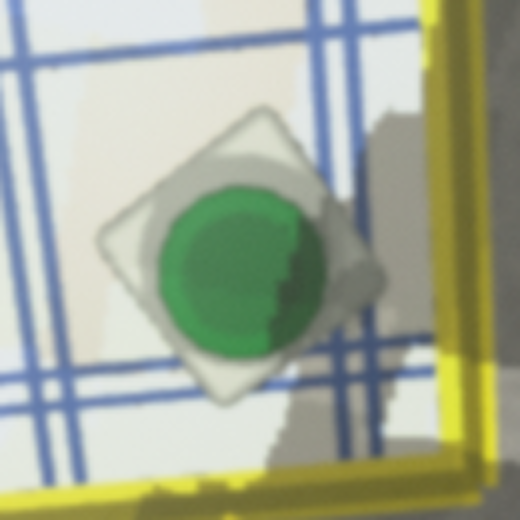

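The bottle's cap is at crop (242,272), with square corners at (100,240), (263,105), (380,280) and (225,405). The rectangle fit gives 56 x 57 mm at 36.4°. The clamp is at about 7.5°, so the bottle needs a turn of −28.9°.

```bash
python3 go.py 553.7 -80.8 180 29
```

```text
t 25.7 pos [610.5 -79.4 257.4] open 85.8 delta m [ 0.0568 -0.0013  0.0774] deg [-1.000e-02  4.000e-02 -2.893e+01] rows 5
```

>>> arm_command:
  deltas:
    - [0.03,0,0.02,0,0,-6]
    - [0.057,-0.0012,0.04,0,0,-12]
    - [0.057,-0.0012,0.06,0,0,-18]
    - [0.057,-0.0012,0.077,0,0,-24]
    - [0.057,-0.0012,0.077,0,0,-28.9]
    - [0.057,-0.0012,0.077,0,0,-28.9]
    - [0.057,-0.0012,0.077,0,0,-28.9]
    - [0.057,-0.0012,0.077,0,0,-28.9]

```text
time: 26.37
tcp_pos: [553.9, -81.3, 180.8]
tcp_rot: [[-0.876, -0.482, 0.002], [-0.482, 0.876, -0.0], [-0.001, -0.001, -1.0]]
force: [-0.5, -1.1, 0.1]
opening: 85.4
grip_force: 0.0
```

```bash
python3 go.py 553.7 -80.8 92 29; python3 -c "
from rig import env;print(env.sense()['joint_pos'])"
```

```text
t 26.37 pos [553.9 -81.3 180.8] open 85.4 delta m [0.     0.0006 0.0888] deg [-0.06  0.07 -0.21] rows 3
[-2.28914648e-01  4.34398020e-01  1.68497000e+00  2.27528220e-05
  1.02055962e+00 -2.30225514e+00]
```

>>> arm_command:
  deltas:
    - [0,0.0005,0.025,0,0,0]
    - [0,0.0005,0.05,0,0,0]
    - [0,0.0005,0.075,0,0,0]
    - [0,0.0005,0.087,0,0,0]
    - [0,0.0005,0.087,0,0,0]
    - [0,0.0005,0.087,0,0,0]
    - [0,0.0005,0.087,0,0,0]

```text
time: 26.95
tcp_pos: [554.0, -81.5, 94.4]
tcp_rot: [[-0.876, -0.483, 0.002], [-0.483, 0.876, -0.0], [-0.002, -0.001, -1.0]]
force: [0.5, -0.3, -0.5]
opening: 85.8
grip_force: 0.0
```

>>> arm_command:
  deltas:
    - [0,0,0,0,0,0]
    - [0,0,0,0,0,0]
    - [0,0,0,0,0,0]
    - [0,0,0,0,0,0]
    - [0,0,0,0,0,0]
    - [0,0,0,0,0,0]
    - [0,0,0,0,0,0]
    - [0,0,0,0,0,0]
    - [0,0,0,0,0,0]
    - [0,0,0,0,0,0]
  jaw: 1
  newtons: 40

```text
time: 27.78
tcp_pos: [553.3, -81.4, 93.6]
tcp_rot: [[-0.875, -0.483, 0.001], [-0.483, 0.875, -0.0], [-0.001, -0.0, -1.0]]
force: [-1.7, 2.0, 4.9]
opening: 36.7
grip_force: 39.9
```

>>> arm_command:
  deltas:
    - [0,0,-0.02,0,0,0]
    - [0,0,-0.05,0,0,0]
    - [0,0,-0.09,0,0,0]
    - [0,0,-0.12,0,0,0]
    - [0,0,-0.15,0,0,0]
    - [0,0,-0.18,0,0,0]
    - [0,0,-0.21,0,0,0]
    - [0,0,-0.24,0,0,0]
    - [0,0,-0.25,0,0,0]
    - [0,0,-0.25,0,0,0]

```text
time: 28.62
tcp_pos: [553.7, -81.6, 345.0]
tcp_rot: [[-0.876, -0.483, 0.004], [-0.483, 0.876, -0.001], [-0.003, -0.003, -1.0]]
force: [-0.0, -0.0, -2.5]
opening: 37.0
grip_force: 41.0
```

```bash
python3 go.py 588 268.4 343 0
```

```text
t 28.62 pos [553.7 -81.6 345. ] open 37.0 delta m [-0.1991  0.2898  0.0018] deg [-0.11  0.21 28.89] rows 9
```

>>> arm_command:
  deltas:
    - [-0.015,0.022,0,0,0,2]
    - [-0.037,0.054,0,0,0,5]
    - [-0.06,0.086,0,0,0,8]
    - [-0.082,0.119,0,0,0,11]
    - [-0.104,0.151,0,0,0,14]
    - [-0.127,0.184,0,0,0,18]
    - [-0.149,0.216,0,0,0,22]
    - [-0.17,0.248,0,0,0,25]
    - [-0.187,0.272,0,0,0,27]
    - [-0.199,0.29,0,0,0,28.9]

```text
time: 29.45
tcp_pos: [586.4, 271.3, 339.7]
tcp_rot: [[-1.0, 0.0, -0.004], [0.0, 1.0, -0.001], [0.004, -0.001, -1.0]]
force: [0.3, -0.1, -2.5]
opening: 36.6
grip_force: 41.0
```

>>> arm_command:
  deltas:
    - [0,0,0.02,0,0,0]
    - [0,0,0.05,0,0,0]
    - [0,0,0.08,0,0,0]
    - [0,0,0.105,0,0,0]
    - [0,0,0.105,0,0,0]
    - [0,0,0.105,0,0,0]
    - [0,0,0.105,0,0,0]

```text
time: 30.03
tcp_pos: [587.5, 268.7, 238.6]
tcp_rot: [[-1.0, 0.0, 0.001], [0.0, 1.0, 0.0], [-0.001, 0.0, -1.0]]
force: [0.2, 0.0, -1.6]
opening: 37.2
grip_force: 41.1
```

```bash
python3 - <<'E'
from rig import env
import cv2,numpy as np
from h import *
p=env.camera_params("wrist");im,d=env.get_image("wrist");np.savez("w8.npz",im=im,d=d,**p)
cv2.imwrite("pics/w8.png",cv2.resize(im[60:360,180:480,::-1],None,fx=2,fy=2,interpolation=2))
E
python3 go.py 588 268.4 184 0
```

```text
t 30.08 pos [587.7 268.8 239.3] open 36.4 delta m [-0.0002 -0.0004  0.0553] deg [ 0.04  0.11 -0.01] rows 2
```

View pics/w8.png

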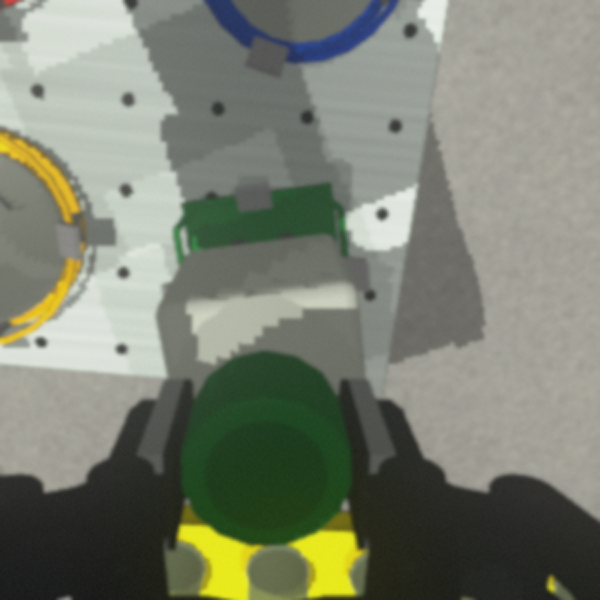

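The bottle's lower edge, (190,252) to (340,235), runs parallel to the clamp base's edge, (185,205) to (333,185), within about 1° and is centred over it. I'm lowering it.

>>> arm_command:
  deltas:
    - [0,0,0.012,0,0,0]
    - [0,0,0.024,0,0,0]
    - [0,0,0.034,0,0,0]
    - [0,0,0.04,0,0,0]
    - [0,0,0.043,0,0,0]
    - [0,0,0.045,0,0,0]
    - [0,0,0.045,0,0,0]
    - [0,0,0.045,0,0,0]

```text
time: 30.75
tcp_pos: [587.3, 268.7, 193.2]
tcp_rot: [[-1.0, -0.0, 0.001], [-0.0, 1.0, 0.0], [-0.001, 0.0, -1.0]]
force: [-0.1, -0.1, -1.4]
opening: 36.3
grip_force: 41.1
```

>>> arm_command:
  deltas:
    - [0,0,0.003,0,0,0]
    - [0,0,0.006,0,0,0]
    - [0,0,0.009,0,0,0]
    - [0,0,0.01,0,0,0]
    - [0,0,0.01,0,0,0]
    - [0,0,0.01,0,0,0]

```text
time: 31.25
tcp_pos: [587.1, 268.7, 182.9]
tcp_rot: [[-1.0, -0.0, -0.0], [-0.0, 1.0, -0.0], [0.0, -0.0, -1.0]]
force: [-0.3, 0.5, -2.0]
opening: 36.5
grip_force: 41.1
```

>>> arm_command:
  deltas:
    - [0,0,0.0015,0,0,0]
    - [0,0,0.003,0,0,0]
    - [0,0,0.0042,0,0,0]
    - [0,0,0.0042,0,0,0]
    - [0,0,0.0042,0,0,0]

```text
time: 31.67
tcp_pos: [587.1, 268.6, 178.6]
tcp_rot: [[-1.0, -0.0, -0.0], [-0.0, 1.0, -0.0], [0.0, -0.0, -1.0]]
force: [-0.4, -0.4, -2.9]
opening: 36.8
grip_force: 41.1
```

>>> arm_command:
  deltas:
    - [0,0,0.001,0,0,0]
    - [0,0,0.0018,0,0,0]
    - [0,0,0.0018,0,0,0]
    - [0,0,0.0018,0,0,0]

```text
time: 32.0
tcp_pos: [587.3, 268.8, 177.6]
tcp_rot: [[-1.0, -0.0, 0.001], [-0.0, 1.0, 0.0], [-0.001, 0.0, -1.0]]
force: [-1.1, 0.5, 4.9]
opening: 36.5
grip_force: 41.6
```

Seated. I'll release, rise clear and check.

>>> arm_command:
  deltas:
    - [0,0,0,0,0,0]
    - [0,0,0,0,0,0]
    - [0,0,0,0,0,0]
    - [0,0,0,0,0,0]
    - [0,0,0,0,0,0]
    - [0,0,0,0,0,0]
    - [0,0,-0.02,0,0,0]
    - [0,0,-0.05,0,0,0]
    - [0,0,-0.08,0,0,0]
    - [0,0,-0.12,0,0,0]
  jaw: 0

```text
time: 32.83
tcp_pos: [586.4, 268.3, 296.4]
tcp_rot: [[-1.0, 0.0, -0.003], [0.0, 1.0, -0.001], [0.003, -0.001, -1.0]]
force: [0.1, -0.4, -1.1]
opening: 85.3
grip_force: 0.0
```

>>> arm_command:
  deltas:
    - [0,0,-0.04,0,0,0]
    - [0,0,-0.08,0,0,0]
    - [0,0,-0.12,0,0,0]
    - [0.02,-0.03,-0.15,0,0,0]
    - [0.04,-0.06,-0.16,0,0,0]
    - [0.04,-0.06,-0.16,0,0,0]
    - [0.04,-0.06,-0.16,0,0,0]
    - [0.04,-0.06,-0.16,0,0,0]

```text
time: 33.5
tcp_pos: [547.2, 208.8, 456.5]
tcp_rot: [[-1.0, 0.0, -0.0], [0.0, 1.0, 0.0], [0.0, 0.0, -1.0]]
force: [0.5, 0.7, -1.0]
opening: 85.6
grip_force: 0.0
```

```bash
python3 - <<'E'
from rig import env
from h import *
p=env.camera_params("wrist");im,d=env.get_image("wrist");w=dict(im=im,d=d,**p);X=cloud(w)
for n,C,z in(("red",(443,150),179),("blue",(455,282.5),203),("yellow",(571.3,135.3),227),("green",(588,268.5),197)):
    m=(np.linalg.norm(X[...,:2]-C,axis=-1)<32)&(abs(X[...,2]-z)<8);Q=X[m][:,:2].astype(np.float32)
    print(n,m.sum(),np.round(cv2.minEnclosingCircle(Q)[0],1) if m.sum()>5 else "", np.median(X[m][:,2]).round(1))
s,_=env.get_image("side");a,_=env.get_image("scene")
cv2.imwrite("pics/f.png",np.vstack([cv2.resize(s[60:260,120:440,::-1],(480,300)),cv2.resize(a[130:290,220:510,::-1],(480,265))]))
print(env.sense()["tcp_pos"],env.sense()["force"])
E
```

```text
red 479 [444.3 151.8] 179.2
blue 767 [455.5 282.5] 203.2
yellow 830 [571.6 135.4] 227.2
green 631 [588.1 268.9] 197.1
[547.41949127 209.26740595 455.61349489] [-0.63906122  0.04937142  0.86397551]
```

View pics/f.png

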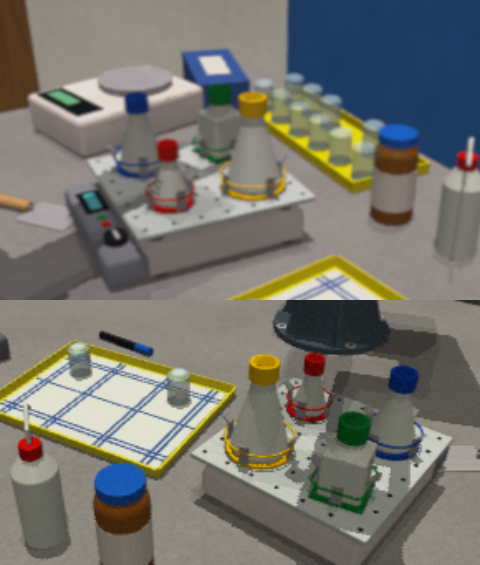

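All four stand upright in their matching clamps, with the cap tops at the right heights. Both beakers are still on the tray, at (78,358) and (178,385) in the lower picture.

```bash
python3 -c "
from rig import env;print(env.sign_off())"
```

```text
the job is handed in; nothing more can be done
None
```

The three flasks and the square bottle are standing upright, right down in their matching clamps; both beakers are still in place on the tray, and the job was handed in at about 34 s of the 112 s allowed.

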